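# Close the loaf tins with their matching sliding lids

### The arm

A 6-joint arm with a two-finger parallel gripper is mounted at the origin on the work surface. World frame = base frame: x ahead of the robot, y to its left, z up, the work surface at z = 0. Lengths are in m, angles in rad, forces in N, time in s.
With the tool pointing down it reaches from about 0.35 to 0.85 m from the base axis. Payload 8.1 kg.
Tool frame: the origin (TCP) lies between the finger pads; the fingertips stand 14 mm ahead of it and the grasp point (between the pads) lies 5 mm behind it (robot.tcp_to_tips is the z of the fingertips in the tool frame, in m); z points along the fingers, y is the line along which they close (so a half turn about z gives the same grasp; the last joint's range is limited). The gripper opens to 93 mm and grips with 3 to 60 N. Pads are 15 mm wide; open, the fingers measure 128 mm over their backs; the gripper's body (75 mm by 188 mm) begins 65 mm behind the grasp point.
Start: joints at [-1.354, 0.13, 1.488, -0, 1.523, -0.085], TCP at [0.178, -0.573, 0.233] pointing down, gripper open.
Joint ranges: [-2.96, 2.96], [-0.89, 2.26], [0.02, 2.5], [-1.34, 4.48], [0, 2.73], [-2.66, 2.66]. Speed limits (rad/s): [2.39, 2.39, 2.79, 3.14, 3.14, 3.14].

### API

Orientations are given as a rotation vector (axis times angle).
In Python, from plant import sensors, read_camera, robot gives the robot as it stands.
- The arm moves only by the tool creep_tool, called after "Call:" as a command line: name --argument value ..., lists and objects as JSON in quotes. Schema: {"type":"object","properties":{"deltas":{"type":"array","items":{"type":"object","properties":{"jaw":{"type":"number"},"pos":{"type":"array","items":{"type":"number"},"minItems":3,"maxItems":3},"rz":{"type":"number"}},"additionalProperties":false,"required":["jaw"]},"minItems":1,"maxItems":20},"grip_force":{"type":"number"},"only":{"type":"string"},"quiet":{"type":"boolean"},"lines":{"type":"string"}},"required":["deltas"],"additionalProperties":false}. deltas is a list of rows, 1 to 20 of them, each an object with the fields jaw (the finger opening in m), pos (a list: dx, dy, dz in shares of the most that a row can go, 1 being 50 mm), rz (a turn about the tool's z in parts of the range, where 1.0 means 180 degrees); a field left out counts as zero (the opening has to be given); each row shifts and turns the commanded pose from where the row before left it, along the tool's axes as they then stand; what a row does not reach is not made up. A row lasts 1/10 s, in which the tool goes at most 0.05 m and 0.15 rad, less where a joint would pass 70% of its speed; a pose out of reach is approached as far as the arm can. The fingers move at their own pace and stop on an object; grip_force is the grip in N (left out, the last holds). Time passes only in rows, so rows that do not move let the fingers close. The tool returns the time, the measured TCP pose, the force, the opening and the grip force at its end. only (a regular expression) keeps the lines of the reply that match it, lines (a string "A,B") keeps lines A to B, and quiet returns only ok. Input that does not fit is refused with a message, and nothing moves.
- sensors.read_state(): the state, without advancing time (a new reading comes with each control period).
- read_camera(name): name is "scene" or "side" or "wrist"; returns a dict with "image" (400x640x3 uint8, red, green, blue), "depth" (400x640 float32, m along the optical axis (not along the pixel's ray), 0 where there is no reading), "fx", "fy", "cx", "cy" (pixels), "R" (3x3) and "t" (3): a world point X has camera coordinates R X + t. Camera axes: x right, y down, z forward; pixel columns grow to the right and rows downward; lengths in m; the calibration is good to about 2 mm. The wrist camera is an equidistant fisheye: a pixel r from the principal point sees the ray r / f radians off the axis. A picture is of the moment at which its call begins.
- robot.close_job(): hands the job in; it is judged then, once.
The state is a dict: "t": time; "q": joint angles; "dq": joint speeds; "joint_torque": joint torques, N m; "tool_pos": TCP position; "orientation": TCP orientation; "force": force on the tool from outside, world axes, zero at the start; "wrist_torque": the same for the moment, N m; "opening": finger opening in m; "gripper_force": force on a finger pad.
Only numpy, scipy, OpenCV 4.12 (cv2) and the standard library are available. Lean on these libraries where they do the work, as an engineer would, in place of code of your own. Each camera call takes 0.05 s, during which the arm holds its last target. There are 200 camera calls.

### The job

Close the two open loaf tins standing in the steel tray, each with its own lid from the bench: hook the lid's side hems round the tin's wired rims from one end, then slide it along until its end lip is fully home against the tin, like the closed tin beside them. Leave the tins standing in their places in the tray and the closed tin and the other things on the bench undisturbed.

Things in the scene. Friction and masses are not known exactly. Their poses are not given: they have to be found in the camera images.
- gold_tin: Gold loaf tin, 160 mm long (x), 44 mm wide over the walls, 54 mm over the rim wires, 65 mm high. Open, empty, upright in the tray, loose, about 0.5 kg: a shove slides it. Its lid can go on from either x end; the free end, away from the hob, faces the middle of the bench. Origin: centre of the underside; x the sliding direction, z up.
- dark_tin: Dark grey loaf tin, 130 mm long (x), 44 mm wide over the walls, 54 mm over the rim wires, 65 mm high. Open, empty, upright in the tray, loose, about 0.5 kg: a shove slides it. Its lid can go on from either x end; the free end, away from the hob, faces the middle of the bench. Origin: centre of the underside; x the sliding direction, z up.
- gold_lid: Gold lid of the gold tin: plate's open edge at x = +80 mm; at the far end a 3.5 mm end lip turned down to z = 0, outer face at x = -84 mm. 64 mm wide, 14 mm high, bare-steel edge over the end lip; grip across its sides, lightly (20 to 40 N). Side hems (C-shaped, folded down and in) along x. Origin: level with the hems' bottom, over the tin's centre when home. Starts on its hems; 0.2 kg.
- dark_lid: Dark grey lid of the dark tin: plate's open edge at x = +65 mm; at the far end a 3.5 mm end lip turned down to z = 0, outer face at x = -69 mm. 64 mm wide, 14 mm high, bare-steel edge over the end lip; grip across its sides, lightly (20 to 40 N). Side hems (C-shaped, folded down and in) along x. Origin: level with the hems' bottom, over the tin's centre when home. Starts on its hems; 0.2 kg.
- gold_tin_rim (a point): Centre of the gold tin's mouth, 65 mm above the tin's origin, level with its top edge; axes as the tin's. Both sides along x carry a round 5 mm rim wire outside the wall, top level with the top edge; over the last 18 mm at both ends the wire bends in to nothing, so that the hems can start there. The x ends are plain.
- dark_tin_rim (a point): Centre of the dark tin's mouth, 65 mm above the tin's origin, level with its top edge; axes as the tin's. Both sides along x carry a round 5 mm rim wire outside the wall, top level with the top edge; over the last 18 mm at both ends the wire bends in to nothing, so that the hems can start there. The x ends are plain.
- gold_lid_seat (a point): Middle of the gold lid's plate underside, 10.5 mm above the lid's origin (plate 3.5 mm). Meets gold_tin_rim within about 2 mm when home. Hems: 57 mm clear between walls, 7 mm high inside from plate to inward lip; lips 3.5 mm thick, 48 mm apart. At the open +x end the hem walls begin 12 mm and the lips 18 mm behind the plate's edge, flaring 2 mm outward.
- dark_lid_seat (a point): Middle of the dark lid's plate underside, 10.5 mm above the lid's origin (plate 3.5 mm). Meets dark_tin_rim within about 2 mm when home. Hems: 57 mm clear between walls, 7 mm high inside from plate to inward lip; lips 3.5 mm thick, 48 mm apart. At the open +x end the hem walls begin 12 mm and the lips 18 mm behind the plate's edge, flaring 2 mm outward.
- tray: Fixed stainless tray, 270 x 332 mm over its rim, walls 40 mm high, floor 3 mm thick; origin under its centre. Its long side (y) runs along the three tins, which stand side by side in any order about 74 mm apart, 20 mm between rim wires: a gripper holding a lid by its sides cannot pass between them. Its end walls stop a sliding tin.
- steel_tin: Bystander: third loaf tin, bare steel, closed with its lid, 144 mm long (x), 64 mm wide at the lid, 68 mm high; stands in the tray beside the open ones. Origin: centre of the underside.
- spatula: Bystander: cranked palette knife 325 mm long along x, brown wooden handle at -x, steel blade at +x; origin under its middle.
- prep_bowl: Bystander: small steel bowl, 110 mm across, 50 mm high; origin under its centre.
- milk: Bystander: white bottle with red cap, 64 mm across, 150 mm high; origin under its centre.
- cake_ring: Bystander: steel cake ring, 100 mm across, 45 mm high; origin under its centre.
- scraper: Bystander: white plastic dough scraper with green grip, 110 x 90 mm, 10 mm thick at the grip; origin under its middle.
- rolling_pin: Bystander: wooden rolling pin, 300 mm long along x, 42 mm thick; origin under its middle.
There are look-alikes about, which are no part of the job. What is shaped like the dark_lid but red is not meant.

How it is judged:
At the end, for the whole second after the job is handed in: Each lid is home on its own tin: the middle of its plate's underside within 6 mm of the centre of the tin's mouth and less than 3 mm above it (hems round the wires, not lying on top), in line with the tin within 0.08 rad; both tins upright, lids at rest and let go (distance between gold_lid_seat and gold_tin_rim below 0.006 m and z of gold_lid_seat in the frame of gold_tin_rim below 0.003 m and angle between the x axis of gold_lid and the x axis of gold_tin, either way round below 0.08 rad and angle between each of gold_tin, dark_tin's own z axis and vertical below 0.05 rad and linear speed of each of gold_lid, dark_lid below 0.02 m/s and distance between dark_lid_seat and dark_tin_rim below 0.006 m and z of dark_lid_seat in the frame of dark_tin_rim below 0.003 m and angle between the x axis of dark_lid and the x axis of dark_tin, either way round below 0.08 rad); the robot touches nothing.
It fails at once if the gold tin is shoved more than 40 mm from its place or tipped (distance of gold_tin from where it was at the start of the episode above 0.04 m or angle between gold_tin's own z axis and vertical above 0.35 rad).
It fails at once if the dark tin is shoved more than 40 mm from its place or tipped (distance of dark_tin from where it was at the start of the episode above 0.04 m or angle between dark_tin's own z axis and vertical above 0.35 rad).
It fails at once if the closed tin or another thing on the bench is disturbed (moved more than 30 mm) (distance of any of steel_tin, spatula, prep_bowl, milk, cake_ring, scraper, rolling_pin from where it was at the start of the episode above 0.03 m).
It also fails if it takes over 72 s, if anything falls off the work surface, if the arm or the gripper's body presses on something with over 40 N, if the wrist force passes 120 N, or if a joint passes its speed limit or range.

## Working session

There is one attempt and no reset: what is moved stays moved. The work goes in short steps, Python scripts to look and compute and a tool call to move; the robot and the scene stay as the last step left them, time stands still between calls to the robot, and variables do not carry over. Pictures are saved under pics/ and viewed, at most 13 in all, crops included, and the job is handed in when it is done.

```bash
ls; mkdir -p pics; python3 - <<'E'
from plant import sensors, read_camera, robot
import cv2,numpy as np
for n in ["scene","side","wrist"]:
    c=read_camera(n); np.savez(f"{n}0.npz",**c)
    cv2.imwrite(f"pics/{n}0.png",c["image"][:,:,::-1])
    print(n,c["fx"],c["cx"],c["cy"],c["t"],(-c["R"].T@c["t"]).round(3))
s=sensors.read_state();print(s)
E
```

```text
pics
scene 400.2080431744487 321.65393970372793 202.24885640940408 [-0.4206146  -0.1393179   1.48449726] [ 1.203 -0.642  0.735]
side 434.5402867198785 316.11536998387936 194.87683434943867 [0.43423384 0.204862   1.00947874] [-0.175  0.865  0.686]
wrist 309.70691628693146 323.2972639421961 198.94987467608172 [-0.59953401 -0.03316608  0.39123437] [ 0.254 -0.549  0.384]
{'t': 0.15, 'q': array([-1.35440886e+00,  1.31016209e-01,  1.48904112e+00, -3.04859099e-06,
        1.52298136e+00, -8.54008464e-02]), 'dq': array([-0.00109   , -0.00241957, -0.00291835, -0.00016206,  0.00064076,
       -0.000325  ]), 'joint_torque': array([ 8.53099846e-04, -5.60474038e+01, -4.92335165e+01,  7.68403150e-02,
        3.05322069e-02, -1.19847082e-04]), 'tool_pos': array([ 0.17826612, -0.57246571,  0.23180477]), 'orientation': array([-3.10446855e+00, -4.72034439e-01,  1.53359227e-04]), 'force': array([-0.76393049, -0.13509415, -0.42786965]), 'wrist_torque': array([ 0.00241507, -0.02506635, -0.04533132]), 'gripper_force': 0.0, 'opening': 0.09281673270151872}
```

View pics/scene0.png

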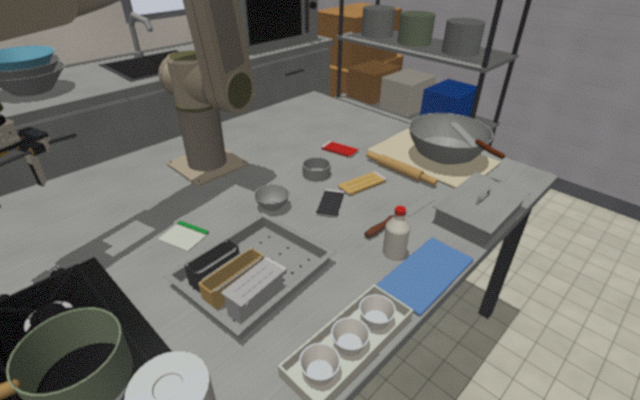

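View pics/side0.png

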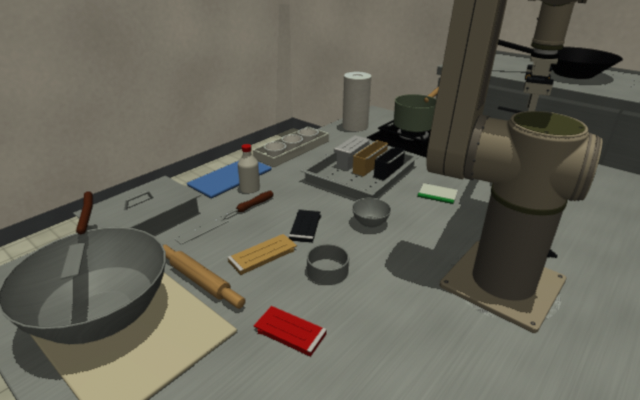

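Candidates in the scene view: the dark lid at (330,203), the red look-alike at (340,148), the gold lid at (362,183), and the rolling pin at (402,167), which is wood. The tins are dark (212,263), gold (232,277) and closed steel (255,285). By the description I take the dark grey lid at (330,203) and the gold one at (362,183). Next I measure them and check with a crop.

```bash
cat > h.py <<'E'
import numpy as np,cv2
def cloud(c):
    h,w=c["depth"].shape; u,v=np.meshgrid(np.arange(w),np.arange(h)); d=c["depth"]
    P=np.stack([(u-c["cx"])/c["fx"]*d,(v-c["cy"])/c["fy"]*d,d],-1)
    return (P-c["t"])@c["R"]
def rect(p):
    (cx,cy),(w,h),a=cv2.minAreaRect((p[:,:2]*1000).astype(np.float32))
    if w<h: w,h,a=h,w,a+90
    return [round(float(x),1) for x in (cx,cy,w,h,(a+90)%180-90)]
def rays(c,uv,z):
    uv=np.atleast_2d(uv); d=np.c_[(uv[:,0]-c["cx"])/c["fx"],(uv[:,1]-c["cy"])/c["fy"],np.ones(len(uv))]@c["R"]
    o=-c["R"].T@c["t"]; return o+d*((z-o[2])/d[:,2])[:,None]
E
python3 - <<'E'
from h import *
for n,seeds in [("scene",dict(darklid=(330,203),goldlid=(362,183),red=(340,148),dtin=(212,263),gtin=(232,277),stin=(255,285))),("side",dict(darklid=(305,225),goldlid=(262,253),red=(290,330),dtin=(390,163),gtin=(370,157),stin=(350,150)))]:
    c=dict(np.load(n+"0.npz")); P=cloud(c); im=c["image"]
    hsv=cv2.cvtColor(im,cv2.COLOR_RGB2HSV)
    for k,(u,v) in seeds.items():
        print(n,k,hsv[v,u],P[v,u].round(3))
    H=hsv[...,0].astype(int);S=hsv[...,1];V=hsv[...,2];z=P[...,2]
    gold=(H>8)&(H<28)&(S>90); dark=(V<75)
    for nm,m in [("gold",gold),("dark",dark)]:
        for lo,hi in [(.007,.02),(.058,.076)]:
            mm=(m&(z>lo)&(z<hi)&(np.hypot(P[...,0],P[...,1])<.95)&(P[...,0]>.1)).astype(np.uint8)
            k,l,st,ce=cv2.connectedComponentsWithStats(mm,connectivity=8)
            for i in range(1,k):
                if st[i,4]>60:
                    q=P[l==i]; print(n,nm,lo,st[i].tolist(),rect(q),"z",q[:,2].mean().round(4))
c=dict(np.load("scene0.npz"));im=c["image"][:,:,::-1]
a=cv2.resize(im[215:335,160:340],None,fx=4,fy=4,interpolation=cv2.INTER_CUBIC)[:480]
cv2.imwrite("pics/cropA.png",a)
b=cv2.resize(im[135:225,300:450],None,fx=5,fy=5,interpolation=cv2.INTER_CUBIC)
cv2.imwrite("pics/cropB.png",b)
E
```

```text
scene darklid [50 12 66] [0.503 0.125 0.013]
scene goldlid [ 20 125 177] [0.499 0.288 0.014]
scene red [179 209 170] [0.268 0.431 0.012]
scene dtin [ 50   6 122] [ 0.53  -0.317  0.069]
scene gtin [ 17  62 148] [ 0.602 -0.311  0.069]
scene stin [ 24   8 157] [ 0.662 -0.291  0.073]
scene gold 0.007 [339, 173, 45, 22, 489] [493.1, 287.0, 159.1, 68.1, 80.6] z 0.0143
scene gold 0.058 [203, 249, 60, 34, 191] [559.4, -285.1, 150.3, 41.5, 79.2] z 0.0633
scene gold 0.058 [198, 282, 18, 14, 64] [584.4, -369.2, 45.0, 12.7, 7.7] z 0.0647
scene dark 0.007 [317, 192, 26, 23, 423] [502.6, 125.6, 126.0, 61.8, -57.5] z 0.0145
scene dark 0.007 [78, 257, 92, 102, 1821] [428.6, -514.3, 402.6, 42.7, -0.1] z 0.0086
scene dark 0.007 [55, 274, 51, 36, 764] [339.4, -578.0, 173.0, 69.9, 0.3] z 0.0086
scene dark 0.007 [0, 278, 64, 88, 1435] [313.7, -689.1, 230.4, 100.4, -47.2] z 0.0088
scene dark 0.007 [126, 340, 19, 35, 192] [588.2, -547.6, 88.9, 26.3, -17.6] z 0.0085
scene dark 0.058 [417, 148, 30, 13, 73] [598.1, 539.2, 115.9, 21.6, 3.0] z 0.0672
scene dark 0.058 [185, 240, 53, 37, 206] [505.1, -302.3, 131.
[... 1672 characters left out ...]
5.8, 2.1, 214.2, 11.5, -89.9] z 0.0125
side dark 0.007 [310, 252, 36, 11, 144] [356.3, 209.2, 85.0, 31.4, 39.4] z 0.0136
side dark 0.007 [171, 264, 54, 35, 83] [527.4, 474.9, 188.5, 13.1, 4.8] z 0.0163
side dark 0.007 [307, 267, 41, 17, 175] [317.2, 261.6, 95.5, 39.3, 33.7] z 0.0136
side dark 0.007 [71, 295, 17, 29, 334] [636.8, 686.5, 81.0, 29.8, -28.7] z 0.0163
side dark 0.058 [394, 118, 38, 13, 167] [594.9, -580.7, 149.7, 59.4, 15.3] z 0.0671
side dark 0.058 [335, 142, 34, 15, 82] [645.8, -271.9, 131.7, 62.5, -84.6] z 0.0637
side dark 0.058 [375, 146, 31, 20, 189] [506.4, -300.6, 141.4, 53.4, -86.4] z 0.0651
side dark 0.058 [47, 295, 108, 47, 309] [500.0, 682.8, 192.3, 51.8, 78.1] z 0.067
```

View pics/cropA.png

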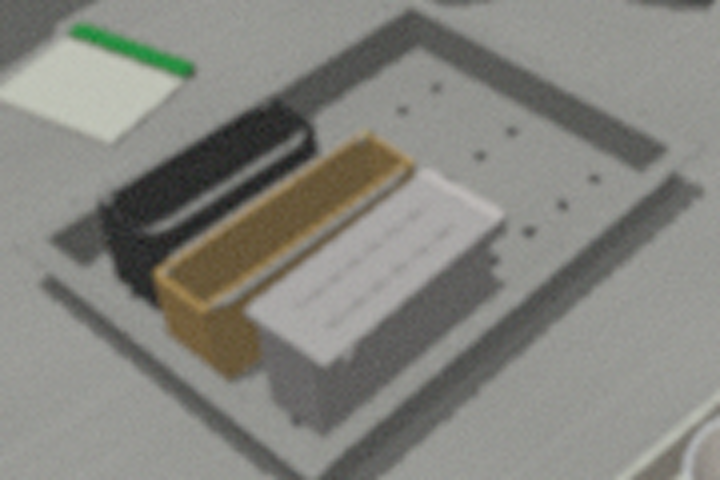

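View pics/cropB.png

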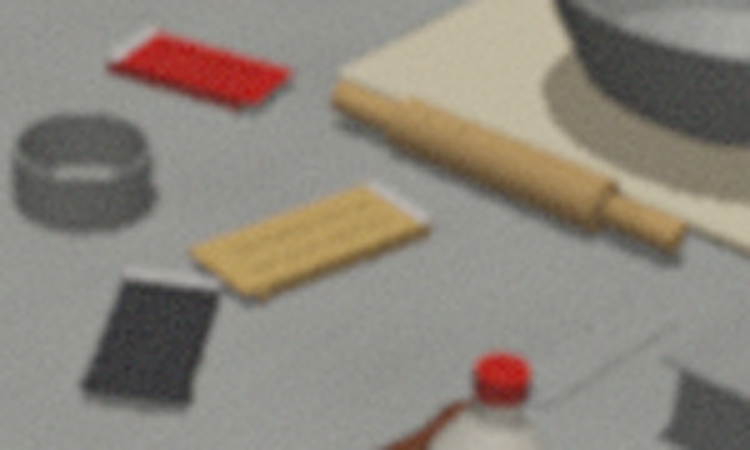

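The crops show the open ends and lips. The gold lid's steel lip edge is at crop (400,200) → scene (380,175), on the +y end. The dark lid's is at crop (170,280) → scene (334,191), on the far (+y, −x) end. The red lid is separate, at (200,70) in the crop. The free ends of the tins face +y. Heights and sizes agree: 164x64 and 134x64 lids at z 0.014, rims at about 0.068. I move over the tins now for a wrist look.

The manual's scale: shifts go in shares of 50 mm and turns go in shares of 180 degrees. Converting my numbers, 0.0427 m is 0.854, -0.0152 m is -0.304, -0.136 rad / 3.1416 = -0.0433.

Call:
creep_tool --deltas '[{"jaw": 0.093,"pos": [0.854,-0.304,0]},{"jaw": 0.093,"pos": [0.854,-0.304,0]},{"jaw": 0.093,"pos": [0.854,-0.304,0]},{"jaw": 0.093,"pos": [0.854,-0.304,0]},{"jaw": 0.093,"pos": [0.854,-0.304,0]},{"jaw": 0.093,"pos": [0.854,-0.304,0]},{"jaw": 0.093,"pos": [0.854,-0.304,0]},{"jaw": 0.093,"pos": [0.854,-0.304,0]},{"jaw": 0.093,"pos": [0.854,-0.304,0]},{"jaw": 0.093,"pos": [0.854,-0.304,0]},{"jaw": 0.093,"rz": -0.0433},{"jaw": 0.093,"rz": -0.0433},{"jaw": 0.093,"rz": -0.0433},{"jaw": 0.093,"rz": -0.0433},{"jaw": 0.093,"rz": -0.0433},{"jaw": 0.093,"rz": -0.0433},{"jaw": 0.093,"rz": -0.0433},{"jaw": 0.093,"rz": -0.0433},{"jaw": 0.093,"rz": -0.0433},{"jaw": 0.093,"rz": -0.0433}]' --grip_force 35

```text
t: 2.15
tool_pos: [0.5407, -0.3007, 0.2322]
orientation: [-2.111, -2.326, 0.0]
force: [-0.1, 0.6, 0.2]
opening: 0.0931
gripper_force: 0.0
```

Call:
creep_tool --deltas '[{"jaw": 0.093},{"jaw": 0.093}]'

```text
t: 2.35
tool_pos: [0.5408, -0.3008, 0.2323]
orientation: [-2.123, -2.315, 0.0]
force: [-0.4, 0.3, -0.4]
opening: 0.093
gripper_force: 0.0
```

```bash
python3 - <<'E'
from plant import read_camera
import cv2,numpy as np
c=read_camera("wrist"); np.savez("wrist1.npz",**c); cv2.imwrite("pics/wrist1.png",c["image"][:,:,::-1])
print((-c["R"].T@c["t"]).round(3),c["R"].round(3))
E
```

```text
[ 0.534 -0.222  0.384] [[ 0.996  0.087 -0.001]
 [ 0.084 -0.955  0.284]
 [ 0.024 -0.283 -0.959]]
```

View pics/wrist1.png

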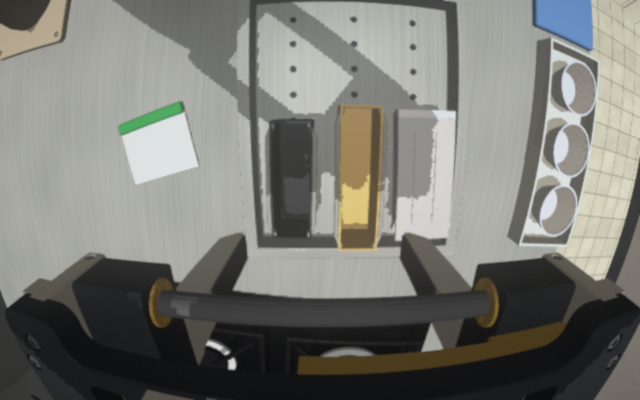

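The wrist view shows the dark tin spanning (270–313, 120–237), the gold tin (337–383, 107–248) and the closed tin at its right (396–455, 108–240). The free ends are at the top (+y) and clear of each other, the gold one's at row 107. I cast rays for the rims.

```bash
cat >> h.py <<'E'
def frays(c,z=None):
    h,w=c["depth"].shape; u,v=np.meshgrid(np.arange(w),np.arange(h))
    a=(u-c["cx"])/c["fx"]; b=(v-c["cy"])/c["fy"]; r=np.hypot(a,b)+1e-9
    k=np.tan(np.minimum(r,1.5))/r
    d=np.stack([a*k,b*k,np.ones_like(a)],-1); o=-c["R"].T@c["t"]
    W=d@c["R"]
    P=o+W*c["depth"][...,None]
    return P, (o+W*((z-o[2])/W[...,2])[...,None] if z is not None else None)
E
python3 - <<'E'
from h import *
c=dict(np.load("wrist1.npz")); P,Q=frays(c,.068)
Z=P[...,2]; 
m=((Z>.06)&(Z<.078)&(c["depth"]>0)).astype(np.uint8); m[255:]=0
k,l,st,ce=cv2.connectedComponentsWithStats(m,connectivity=8)
for i in range(1,k):
    if st[i,4]>60:
        q=Q[l==i]; print(st[i].tolist(),rect(q),"z",np.median(P[l==i][:,2]).round(4))
cv2.imwrite("pics/m.png",m*255)
im=c["image"];hsv=cv2.cvtColor(im,cv2.COLOR_RGB2HSV)
g=((hsv[...,0]>10)&(hsv[...,0]<28)&(hsv[...,1]>80)&(Z<.08)&(Z>.0));g[255:]=0
k,l,st,ce=cv2.connectedComponentsWithStats(g.astype(np.uint8))
for i in range(1,k):
    if st[i,4]>1000: print("goldcol",st[i].tolist(),rect(Q[l==i]))
# per-column/row edges
for v in (130,150,170,190,210,225):
    for lo,hi in ((255,330),(325,390)):
        s=[u for u in range(lo,hi) if m[v,u]]
        if s: print(v,s[0],s[-1],Q[v,s[0]].round(4)[:2],Q[v,s[-1]].round(4)[:2])
E
```

```text
[15, 0, 14, 21, 87] [51.1, -50.8, 40.8, 19.2, 39.1] z 0.0612
[334, 104, 54, 147, 2253] [579.0, -292.4, 160.3, 53.9, -85.2] z 0.0675
[390, 109, 66, 132, 7315] [647.9, -281.4, 146.0, 71.7, -83.0] z 0.0717
[265, 120, 52, 120, 1873] [505.7, -300.4, 130.9, 53.6, -86.0] z 0.0676
goldcol [338, 105, 45, 145, 5817] [578.8, -292.6, 158.4, 44.7, -84.8]
130 268 313 [ 0.4793 -0.247 ] [ 0.5254 -0.2437]
130 335 386 [ 0.5477 -0.2417] [ 0.6    -0.2362]
150 266 315 [ 0.4784 -0.2679] [ 0.5292 -0.264 ]
150 335 385 [ 0.5496 -0.2623] [ 0.6015 -0.2571]
170 266 315 [ 0.4794 -0.2891] [ 0.5309 -0.285 ]
170 335 385 [ 0.5516 -0.2831] [ 0.6042 -0.2782]
190 267 315 [ 0.4814 -0.3108] [ 0.5326 -0.3064]
190 335 384 [ 0.5537 -0.3046] [ 0.606  -0.2999]
210 267 315 [ 0.4822 -0.3333] [ 0.5344 -0.3286]
210 335 382 [ 0.5559 -0.3268] [ 0.607  -0.3224]
225 268 314 [ 0.4838 -0.3508] [ 0.5347 -0.346 ]
225 334 381 [ 0.5565 -0.3441] [ 0.6085 -0.3399]
```

Sizes check (160.3x53.9, 130.9x53.6, z 0.0675). Gold tin centre is (0.579,-0.2925), axis -85.2°. Dark tin centre is (0.5057,-0.3004), axis -86.0°. Now over the lids.

Scaled: 0.0452 m is 0.904.

Call:
creep_tool --deltas '[{"jaw": 0.093,"pos": [0.904,0,0]},{"jaw": 0.093,"pos": [0.904,0,0]},{"jaw": 0.093,"pos": [0.904,0,0]},{"jaw": 0.093,"pos": [0.904,0,0]},{"jaw": 0.093,"pos": [0.904,0,0]},{"jaw": 0.093,"pos": [0.904,0,0]},{"jaw": 0.093,"pos": [0.904,0,0]},{"jaw": 0.093,"pos": [0.904,0,0]},{"jaw": 0.093,"pos": [0.904,0,0]},{"jaw": 0.093,"pos": [0.904,0,0]},{"jaw": 0.093},{"jaw": 0.093},{"jaw": 0.093}]'

```text
t: 3.7
tool_pos: [0.4999, 0.1485, 0.2326]
orientation: [2.12, 2.318, -0.001]
force: [0.2, 0.1, -0.8]
opening: 0.0926
gripper_force: 0.0
```

```bash
python3 - <<'E'
from plant import read_camera,sensors
import cv2
from h import *
c=read_camera("wrist"); np.savez("wrist2.npz",**c); cv2.imwrite("pics/wrist2.png",c["image"][:,:,::-1])
s=sensors.read_state();print(s["tool_pos"].round(4),s["q"].round(3))
P,Q=frays(c,.014); Z=P[...,2];d=c["depth"]>0
m=((Z>.008)&(Z<.03)&d).astype(np.uint8); m[260:]=0
hsv=cv2.cvtColor(c["image"],cv2.COLOR_RGB2HSV)
k,l,st,ce=cv2.connectedComponentsWithStats(m,connectivity=8)
for i in range(1,k):
    if st[i,4]>500:
        q=Q[l==i]; b=(l==i); print(st[i].tolist(),rect(q),"z",np.median(P[b][:,2]).round(4),np.median(hsv[b],0))
E
```

```text
[0.5001 0.1481 0.2326] [ 0.19  -0.083  1.705 -0.     1.52   0.101]
[286, 0, 90, 127, 6774] [494.2, 294.1, 164.0, 69.4, 79.6] z 0.014 [ 23. 102. 223.]
[532, 0, 17, 108, 961] [786.1, 362.1, 163.1, 32.0, -84.4] z 0.0191 [45.  8. 71.]
[159, 60, 46, 76, 689] [308.2, 235.8, 96.1, 60.2, 86.6] z 0.0196 [40.  9. 79.]
[447, 103, 38, 137, 1805] [692.8, 169.8, 187.7, 30.8, 86.7] z 0.0225 [  9. 109. 120.]
[273, 127, 95, 115, 5404] [499.7, 133.4, 135.3, 69.3, -59.0] z 0.0141 [90.  6. 81.]
[529, 157, 66, 103, 4138] [879.9, 128.5, 164.1, 131.6, -90.0] z 0.0117 [108. 118. 217.]
[10, 176, 79, 84, 3191] [6.4, 36.5, 221.0, 148.3, 0.1] z 0.0122 [ 19.  49. 130.]
```

View pics/wrist2.png

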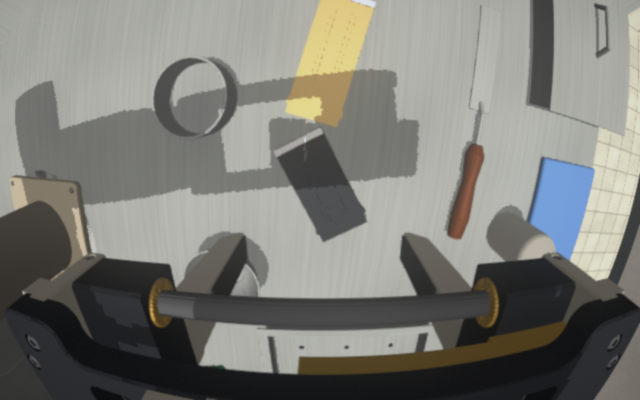

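The gold lid's steel lip is at (365,3), on the far +y end. The dark lid is at (320,185) with its lip at the upper left (300,143). Lids measured: gold (0.4942,0.2935) at 79.6°, dark (0.4997,0.1334) at 121°. I grip gold 30 mm behind centre: TCP (0.4996,0.323), yaw 79.6°.

Scaled: 0.0436 m is 0.872, 0.0435 m is 0.87, 0.1355 rad / 3.1416 = 0.0431.

Call:
creep_tool --deltas '[{"jaw": 0.093,"pos": [0.872,0.076,0]},{"jaw": 0.093,"pos": [0.872,0.076,0]},{"jaw": 0.093,"pos": [0.872,0.076,0]},{"jaw": 0.093,"pos": [0.87,0.074,0]},{"jaw": 0.093,"pos": [0,0,0.6],"rz": 0.043},{"jaw": 0.093,"pos": [0,0,0.8],"rz": 0.0431},{"jaw": 0.093,"pos": [0,0,0.8]},{"jaw": 0.093,"pos": [0,0,0.8]},{"jaw": 0.093},{"jaw": 0.093},{"jaw": 0.093}]'

```text
t: 4.85
tool_pos: [0.5011, 0.3245, 0.0857]
orientation: [2.412, 2.011, 0.006]
force: [0.1, 1.1, 0.4]
opening: 0.0931
gripper_force: 0.0
```

```bash
python3 - <<'E'
from h import *
c=dict(np.load("scene0.npz"));print("bowl",rays(c,[(272,193)],.05).round(3))
E
```

```text
bowl [[ 0.374 -0.002  0.05 ]]
```

Scaled: 0.03 m is 0.6, 0.025 m is 0.5.

Call:
creep_tool --deltas '[{"jaw": 0.093,"pos": [0,0,0.6]},{"jaw": 0.093,"pos": [0,0,0.5]},{"jaw": 0.093,"pos": [0,0,0.274]},{"jaw": 0.093},{"jaw": 0.093},{"jaw": 0.05},{"jaw": 0.05},{"jaw": 0.05},{"jaw": 0.05},{"jaw": 0.05},{"jaw": 0.05}]' --grip_force 35

```text
t: 5.95
tool_pos: [0.4992, 0.3244, 0.0143]
orientation: [-2.412, -2.013, -0.001]
force: [-0.9, 0.5, 3.9]
opening: 0.0638
gripper_force: 35.5
```

Scaled: -0.045 m is -0.9, -0.0415 m is -0.83, -0.135 rad / 3.1416 = -0.043.

Call:
creep_tool --deltas '[{"jaw": 0.05,"pos": [0,0,-0.4]},{"jaw": 0.05,"pos": [0,0,-0.8]},{"jaw": 0.05,"pos": [0,0,-0.9]},{"jaw": 0.05,"pos": [0,0,-0.9],"rz": -0.0414},{"jaw": 0.05,"pos": [0,0,-0.8],"rz": -0.043},{"jaw": 0.05,"pos": [-0.43,0.028,0]},{"jaw": 0.05,"pos": [-0.83,0.056,0]},{"jaw": 0.05,"pos": [-0.83,0.056,0]},{"jaw": 0.05,"pos": [-0.83,0.056,0]},{"jaw": 0.05,"pos": [-0.83,0.056,0]},{"jaw": 0.05,"pos": [-0.83,0.056,0]},{"jaw": 0.05,"pos": [-0.83,0.056,0]},{"jaw": 0.05,"pos": [-0.83,0.056,0]},{"jaw": 0.05,"pos": [-0.83,0.056,0]},{"jaw": 0.05,"pos": [-0.83,0.056,0]},{"jaw": 0.05,"pos": [-0.41,0.028,0]},{"jaw": 0.05},{"jaw": 0.05},{"jaw": 0.05}]'

```text
t: 7.85
tool_pos: [0.5621, -0.0863, 0.2035]
orientation: [-2.123, -2.314, 0.0]
force: [0.4, 0.3, -1.9]
opening: 0.0633
gripper_force: 35.0
```

```bash
python3 - <<'E'
from plant import read_camera,sensors
import cv2
from h import *
s=sensors.read_state();print(s["tool_pos"].round(4),s["orientation"].round(3),s["force"].round(1))
c=read_camera("wrist"); np.savez("wrist3.npz",**c); cv2.imwrite("pics/wrist3.png",c["image"][:,:,::-1])
E
```

```text
[ 0.5621 -0.0863  0.2035] [-2.123 -2.314  0.   ] [ 0.4  0.3 -1.9]
```

View pics/wrist3.png

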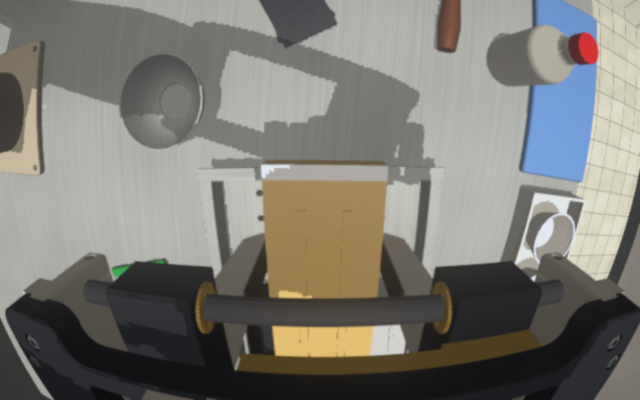

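The wrist view shows the gold lid held, centred between the fingers, with its lip edge at row 170 (262–387). I measure its pose in the tool frame.

```bash
cat > lid.py <<'E'
import sys
from h import *
from scipy.spatial.transform import Rotation as Ro
def inhand(c,s,vmax=285,ztop=None,box=(240,165,400)):
    P,_=frays(c); R=Ro.from_rotvec(s["orientation"]).as_matrix(); T=(P-s["tool_pos"])@R
    d=c["depth"]>0
    m=d&(abs(T[...,2])<.03)&(abs(T[...,1])<.045)&(T[...,0]<.1)&(T[...,0]>.012)
    u,v=np.meshgrid(np.arange(640),np.arange(400)); m&=(v<vmax)
    q=T[m]
    g=abs(q[:,1])<.028; A=np.c_[q[g][:,:2],np.ones(g.sum())]; co=np.linalg.lstsq(A,q[g][:,2],rcond=None)[0]
    print("n",m.sum(),"plane slope x,y, z0",co.round(4),"lip x (p99.5)",np.percentile(q[:,0],[98,99.5,100]).round(4))
    for lo,hi in ((.015,.025),(.03,.035),(.038,.046)):
        e=q[(q[:,0]>lo)&(q[:,0]<hi)&(abs(q[:,2]-co[2])<.006)]
        if len(e): print(lo,hi,"y",e[:,1].min().round(4),e[:,1].max().round(4))
E
python3 - <<'E'
from lid import *
from plant import sensors
inhand(dict(np.load("wrist3.npz")),sensors.read_state())
E
```

```text
n 9504 plane slope x,y, z0 [ 0.0449  0.0026 -0.0008] lip x (p99.5) [0.0517 0.052  0.0524]
0.015 0.025 y -0.0319 0.0324
0.03 0.035 y -0.0313 0.0324
0.038 0.046 y -0.0315 0.0328
```

```bash
python3 - <<'E'
from lid import *
from plant import sensors
c=dict(np.load("wrist3.npz"));s=sensors.read_state()
P,_=frays(c); R=Ro.from_rotvec(s["orientation"]).as_matrix(); T=(P-s["tool_pos"])@R
u,v=np.meshgrid(np.arange(640),np.arange(400))
m=(c["depth"]>0)&(abs(T[...,2])<.03)&(abs(T[...,1])<.028)&(v<290)
for a in np.arange(-.08,.055,.005):
    q=T[m&(T[...,0]>a)&(T[...,0]<a+.005)]
    if len(q)>20: print(a.round(3),len(q),np.median(q[:,2]).round(4))
b=(c["depth"]>0)&(v<150)&(u>210)&(u<480)&(abs(P[...,2])<.012)
A=np.c_[P[b][:,:2],np.ones(b.sum())];print("bench",np.linalg.lstsq(A,P[b][:,2],rcond=None)[0].round(4),np.median(P[b][:,2]).round(4))
E
```

```text
-0.025 175 0.0007
-0.02 696 0.0005
-0.015 720 0.0005
-0.01 757 0.0004
-0.005 788 0.0004
0.0 822 0.0004
0.005 849 0.0004
0.01 882 0.0003
0.015 916 0.0003
0.02 942 0.0004
0.025 983 0.0004
0.03 990 0.0005
0.035 1043 0.0004
0.04 988 0.0003
0.045 1095 -0.0001
0.05 859 0.0019
bench [-0.0005  0.0004  0.0002] -0.0001
```

The lid lies flat in the hand, top at tool z +0.4 mm, lateral offset +0.4 mm. It needs −1.2 mm in tool y and TCP z ≈ 0.073 for hooking. Descend in front of the tin.

Scaled: 0.04 m is 0.8, -0.0012 m is -0.024.

Call:
creep_tool --deltas '[{"jaw": 0.05,"pos": [0,-0.024,0.4]},{"jaw": 0.05,"pos": [0,0,0.8]},{"jaw": 0.05,"pos": [0,0,0.8]},{"jaw": 0.05,"pos": [0,0,0.4]},{"jaw": 0.05,"pos": [0,0,0.1]},{"jaw": 0.05},{"jaw": 0.05},{"jaw": 0.05},{"jaw": 0.05}]'

```text
t: 8.8
tool_pos: [0.5623, -0.0876, 0.0806]
orientation: [2.123, 2.313, 0.002]
force: [-0.4, -0.6, -0.5]
opening: 0.0635
gripper_force: 35.0
```

Scaled: 0.0076 m is 0.152, -0.0006 m is -0.012.

Call:
creep_tool --deltas '[{"jaw": 0.05,"pos": [0,-0.012,0.152]},{"jaw": 0.05},{"jaw": 0.05},{"jaw": 0.05}]'

```text
t: 9.2
tool_pos: [0.5605, -0.0875, 0.0712]
orientation: [-2.124, -2.314, 0.0]
force: [-0.8, -0.3, -2.6]
opening: 0.0633
gripper_force: 35.0
```

```bash
cat > geo.py <<'E'
from lid import *
from plant import sensors, read_camera
def geo(cx,cy,yaw):
    s=sensors.read_state(); p=s["tool_pos"]; y=np.radians(yaw); t=np.array([np.cos(y),np.sin(y)]); n=np.array([np.sin(y),-np.cos(y)])
    d=p[:2]-[cx,cy]; R=Ro.from_rotvec(s["orientation"]).as_matrix()
    print("t",s["t"],"along",round(d@t,4),"lat",round(d@n,4),"z",p[2].round(4),"yaw",np.degrees(np.arctan2(R[1,0],R[0,0])).round(2),"F",s["force"].round(1))
E
python3 - <<'E'
from geo import *
for i in range(3):
    geo(.579,-.2925,95.0); c=read_camera("wrist")
s=sensors.read_state(); np.savez("wrist4.npz",**c)
P,_=frays(c); R=Ro.from_rotvec(s["orientation"]).as_matrix(); T=(P-s["tool_pos"])@R
m=(c["depth"]>0)&(abs(T[...,2])<.012)&(abs(T[...,1])<.028)
for a in (-.02,0,.02,.04):
    q=T[m&(T[...,0]>a)&(T[...,0]<a+.005)];print(a,len(q),np.median(q[:,2]).round(4))
E
```

```text
t 9.2 along 0.2058 lat -0.0006 z 0.0712 yaw 94.89 F [-0.8 -0.3 -2.6]
t 9.25 along 0.2058 lat -0.0005 z 0.0713 yaw 94.9 F [-0.3  0.4 -1.5]
t 9.3 along 0.2058 lat -0.0004 z 0.0714 yaw 94.9 F [ 0.5  0.2 -2.8]
-0.02 704 0.0003
0 814 0.0003
0.02 934 0.0002
0.04 1039 0.0002
```

Scaled: -0.006 m is -0.12, -0.005 m is -0.1.

Call:
creep_tool --deltas '[{"jaw": 0.05,"pos": [0,0,-0.028]},{"jaw": 0.05},{"jaw": 0.05,"pos": [-0.1,0,0]},{"jaw": 0.05,"pos": [-0.12,0,0]},{"jaw": 0.05,"pos": [-0.12,0,0]},{"jaw": 0.05,"pos": [-0.1,0,0]},{"jaw": 0.05},{"jaw": 0.05},{"jaw": 0.05},{"jaw": 0.05}]'

```text
t: 10.35
tool_pos: [0.5624, -0.1092, 0.0727]
orientation: [-2.124, -2.314, -0.0]
force: [0.2, -0.0, -3.0]
opening: 0.0637
gripper_force: 35.0
```

```bash
python3 -c "
from geo import *
geo(.579,-.2925,95.0)"
```

```text
t 10.35 along 0.184 lat -0.0005 z 0.0727 yaw 94.91 F [ 0.2 -0.  -3. ]
```

Scaled: -0.004 m is -0.08.

Call:
creep_tool --deltas '[{"jaw": 0.05,"pos": [-0.08,0,0]},{"jaw": 0.05,"pos": [-0.08,0,0]},{"jaw": 0.05,"pos": [-0.08,0,0]},{"jaw": 0.05,"pos": [-0.08,0,0]},{"jaw": 0.05,"pos": [-0.08,0,0]},{"jaw": 0.05},{"jaw": 0.05},{"jaw": 0.05}]'

```text
t: 11.15
tool_pos: [0.5641, -0.1293, 0.0727]
orientation: [-2.124, -2.314, -0.0]
force: [0.6, -0.2, -2.0]
opening: 0.0638
gripper_force: 35.0
```

```bash
python3 -c "
from geo import *
geo(.579,-.2925,95.0)"
```

```text
t 11.15 along 0.1639 lat -0.0006 z 0.0727 yaw 94.9 F [ 0.6 -0.2 -2. ]
```

Scaled: -0.006 m is -0.12, -0.005 m is -0.1.

Call:
creep_tool --deltas '[{"jaw": 0.05,"pos": [-0.1,0,0]},{"jaw": 0.05,"pos": [-0.12,0,0]},{"jaw": 0.05,"pos": [-0.12,0,0]},{"jaw": 0.05,"pos": [-0.12,0,0]},{"jaw": 0.05,"pos": [-0.12,0,0]},{"jaw": 0.05,"pos": [-0.12,0,0]},{"jaw": 0.05},{"jaw": 0.05},{"jaw": 0.05}]'

```text
t: 12.05
tool_pos: [0.5671, -0.1641, 0.0727]
orientation: [-2.124, -2.314, -0.0]
force: [0.2, 0.5, -2.4]
opening: 0.0636
gripper_force: 35.0
```

```bash
python3 - <<'E'
from geo import *
geo(.579,-.2925,95.0)
c=read_camera("scene"); np.savez("s2.npz",**c)
cv2.imwrite("pics/s2.png",cv2.resize(c["image"][205:345,150:350,::-1],None,fx=4,fy=4,interpolation=cv2.INTER_CUBIC))
E
```

```text
t 12.05 along 0.129 lat -0.0006 z 0.0727 yaw 94.9 F [ 0.2  0.5 -2.4]
```

View pics/s2.png

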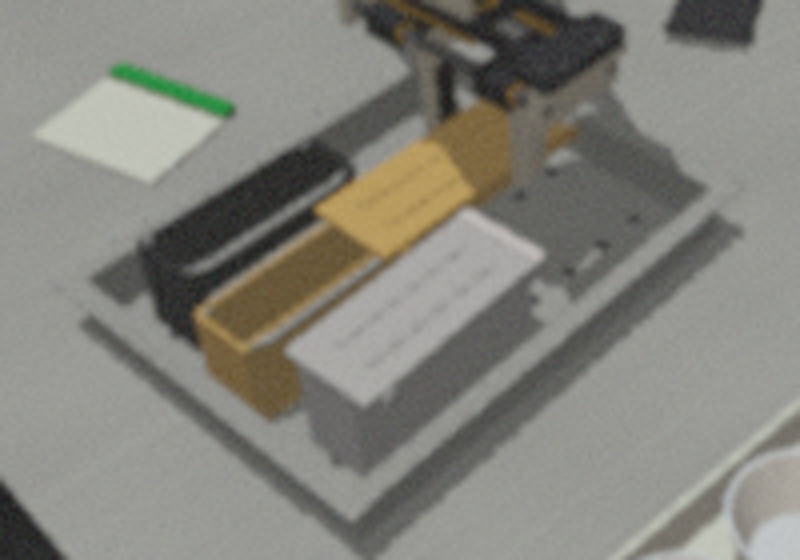

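The crop shows the gold lid square on the gold tin's free end at crop (400,200), about 60 mm on, with the tins unmoved. The fingers still clear the closed tin's end. Advance 24 mm more, then let go and back off.

Scaled: -0.006 m is -0.12, -0.005 m is -0.1.

Call:
creep_tool --deltas '[{"jaw": 0.05,"pos": [-0.12,0,0]},{"jaw": 0.05,"pos": [-0.12,0,0]},{"jaw": 0.05,"pos": [-0.12,0,0]},{"jaw": 0.05,"pos": [-0.1,0,0]},{"jaw": 0.05},{"jaw": 0.05},{"jaw": 0.05},{"jaw": 0.075},{"jaw": 0.075},{"jaw": 0.075},{"jaw": 0.075}]'

```text
t: 13.2
tool_pos: [0.5693, -0.1871, 0.073]
orientation: [2.124, 2.314, 0.0]
force: [-0.2, 0.5, -0.2]
opening: 0.0747
gripper_force: 0.0
```

```bash
python3 -c "
from geo import *
geo(.579,-.2925,95.0)"
```

```text
t 13.2 along 0.1058 lat -0.0005 z 0.073 yaw 94.91 F [-0.2  0.5 -0.2]
```

The manual's scale: shifts go in shares of 50 mm and turns go in shares of 180 degrees. Converting my numbers, 0.04 m is 0.8, -0.03 m is -0.6.

Call:
creep_tool --deltas '[{"jaw": 0.08,"pos": [0,0,-0.6]},{"jaw": 0.08,"pos": [0,0,-0.6]},{"jaw": 0.04,"pos": [0.6,0,0]},{"jaw": 0.01,"pos": [0.8,0,0]},{"jaw": 0,"pos": [0.24,0,0]},{"jaw": 0},{"jaw": 0,"pos": [0,0,0.6]},{"jaw": 0,"pos": [0,0,0.6]},{"jaw": 0},{"jaw": 0},{"jaw": 0}]'

```text
t: 14.3
tool_pos: [0.5633, -0.1064, 0.0745]
orientation: [2.124, 2.312, 0.002]
force: [-0.5, 0.3, 0.9]
opening: 0.0127
gripper_force: 0.0
```

```bash
python3 - <<'E'
from geo import *
geo(.579,-.2925,95.0)
c=read_camera("wrist"); np.savez("wrist5.npz",**c);P,_=frays(c)
m=(c["depth"]>0)&(P[...,2]>.062)&(P[...,2]<.08)&(abs(P[...,0]-.575)<.036)&(P[...,1]<-.09)
y=P[m][:,1]; print(m.sum(),np.sort(y)[-5:] if m.sum() else 0)
cv2.imwrite("pics/wrist5.png",c["image"][:,:,::-1])
E
```

```text
t 14.3 along 0.1868 lat 0.0006 z 0.0745 yaw 94.87 F [-0.5  0.3  0.9]
2047 [-0.09543977 -0.09543757 -0.09539575 -0.09538869 -0.09526464]
```

View pics/wrist5.png

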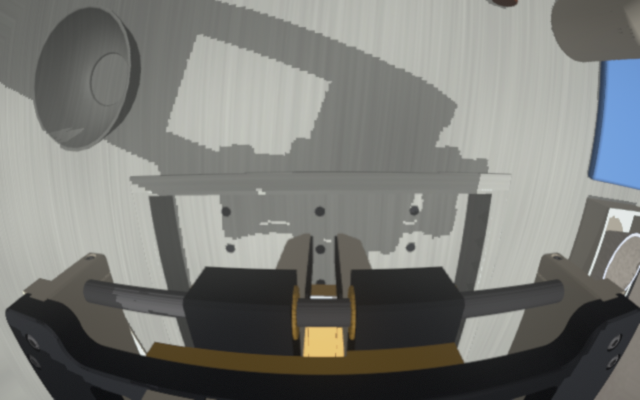

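Closed fingers stand behind the lip (the gold strip visible at (324,340)). Push.

Scaled: -0.006 m is -0.12.

Call:
creep_tool --deltas '[{"jaw": 0,"pos": [-0.12,0,0]},{"jaw": 0,"pos": [-0.12,0,0]},{"jaw": 0,"pos": [-0.12,0,0]},{"jaw": 0,"pos": [-0.12,0,0]},{"jaw": 0,"pos": [-0.12,0,0]},{"jaw": 0,"pos": [-0.12,0,0]},{"jaw": 0,"pos": [-0.12,0,0]},{"jaw": 0,"pos": [-0.12,0,0]},{"jaw": 0,"pos": [-0.12,0,0]},{"jaw": 0,"pos": [-0.12,0,0]}]'

```text
t: 15.35
tool_pos: [0.5673, -0.1658, 0.0728]
orientation: [2.124, 2.314, -0.0]
force: [-0.4, 2.2, 0.4]
opening: 0.0004
gripper_force: 0.3
```

```bash
python3 - <<'E'
from geo import *
geo(.579,-.2925,95.0)
c=read_camera("scene"); np.savez("s3.npz",**c);P=cloud(c)
hsv=cv2.cvtColor(c["image"],cv2.COLOR_RGB2HSV)
m=(hsv[...,0]>8)&(hsv[...,0]<28)&(hsv[...,1]>70)&(P[...,2]>.064)&(P[...,2]<.085)&(P[...,1]<-.05)&(P[...,1]>-.45)
print(m.sum(),rect(P[m]),np.percentile(P[m][:,2],[5,50,95]))
cv2.imwrite("pics/s3.png",cv2.resize(c["image"][205:345,150:350,::-1],None,fx=4,fy=4,interpolation=cv2.INTER_CUBIC))
E
```

```text
t 15.35 along 0.1273 lat -0.0006 z 0.0728 yaw 94.91 F [-0.4  2.2  0.4]
1380 [576.0, -281.9, 206.7, 70.7, -83.7] [0.06750972 0.07161552 0.07375945]
```

Scaled: -0.006 m is -0.12, -0.004 m is -0.08.

Call:
creep_tool --deltas '[{"jaw": 0,"pos": [-0.12,0,0]},{"jaw": 0,"pos": [-0.12,0,0]},{"jaw": 0,"pos": [-0.12,0,0]},{"jaw": 0,"pos": [-0.12,0,0]},{"jaw": 0,"pos": [-0.12,0,0]},{"jaw": 0,"pos": [-0.08,0,0]},{"jaw": 0,"pos": [-0.04,0,0]},{"jaw": 0},{"jaw": 0},{"jaw": 0}]'

```text
t: 16.4
tool_pos: [0.5704, -0.201, 0.0728]
orientation: [2.124, 2.314, 0.0]
force: [0.2, 0.4, 0.0]
opening: 0.0006
gripper_force: 0.0
```

```bash
python3 - <<'E'
from geo import *
geo(.579,-.2925,95.0)
for n in ("scene","side"):
    c=read_camera(n); np.savez("s4.npz",**c);P=cloud(c)
    hsv=cv2.cvtColor(c["image"],cv2.COLOR_RGB2HSV)
    m=(hsv[...,0]>8)&(hsv[...,0]<28)&(hsv[...,1]>70)&(P[...,2]>.064)&(P[...,2]<.085)&(P[...,1]<-.05)&(P[...,1]>-.45)
    print(m.sum(),rect(P[m]),np.percentile(P[m][:,2],[5,50,95]))
    if n=="scene": cv2.imwrite("pics/s4.png",cv2.resize(c["image"][205:345,150:350,::-1],None,fx=4,fy=4,interpolation=cv2.INTER_CUBIC))
E
```

```text
t 16.4 along 0.0919 lat -0.0006 z 0.0728 yaw 94.91 F [0.2 0.4 0. ]
1444 [577.4, -302.0, 165.5, 68.8, -84.4] [0.06802182 0.07173119 0.07389696]
310 [572.8, -286.3, 191.0, 89.0, -78.0] [0.06578356 0.07230822 0.07497656]
```

View pics/s4.png

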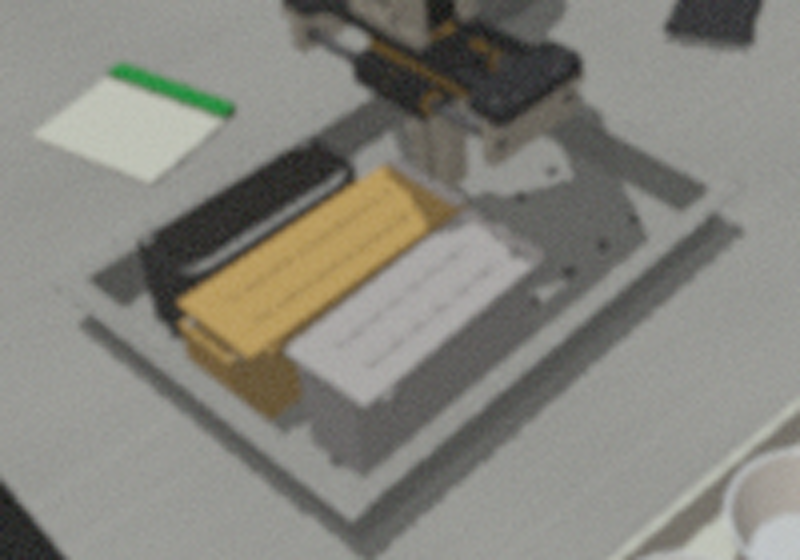

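The crop shows the gold lid covering the gold tin nearly to its far end at (215,340). I push gently 4 mm more to seat the lip.

Scaled: -0.002 m is -0.04, -0.001 m is -0.02.

Call:
creep_tool --deltas '[{"jaw": 0,"pos": [-0.04,0,0]},{"jaw": 0,"pos": [-0.02,0,0]},{"jaw": 0,"pos": [-0.02,0,0]}]'

```text
t: 16.8
tool_pos: [0.5707, -0.205, 0.0728]
orientation: [-2.124, -2.314, -0.0]
force: [0.0, 1.3, 0.1]
opening: 0.0006
gripper_force: 0.6
```

```bash
python3 -c "
from geo import *
geo(.579,-.2925,95.0)"
```

```text
t 16.8 along 0.0879 lat -0.0006 z 0.0728 yaw 94.9 F [0.  1.3 0.1]
```

Call:
creep_tool --deltas '[{"jaw": 0,"pos": [-0.02,0,0]},{"jaw": 0,"pos": [-0.02,0,0]}]'

```text
t: 17.0
tool_pos: [0.5709, -0.2071, 0.0728]
orientation: [-2.124, -2.314, -0.0]
force: [1.1, 2.5, 0.9]
opening: 0.0004
gripper_force: 0.7
```

Call:
creep_tool --deltas '[{"jaw": 0,"pos": [-0.02,0,0]},{"jaw": 0,"pos": [-0.02,0,0]}]'

```text
t: 17.2
tool_pos: [0.5711, -0.2091, 0.0728]
orientation: [2.125, 2.314, 0.0]
force: [0.3, 1.2, 0.4]
opening: 0.0002
gripper_force: 0.7
```

```bash
python3 -c "
from geo import *
geo(.579,-.2925,95.0)"
```

```text
t 17.2 along 0.0838 lat -0.0007 z 0.0728 yaw 94.9 F [0.3 1.2 0.4]
```

Scaled: -0.045 m is -0.9, -0.04 m is -0.8.

Call:
creep_tool --deltas '[{"jaw": 0,"pos": [0.2,0,-0.2]},{"jaw": 0,"pos": [0,0,-0.8]},{"jaw": 0.05,"pos": [0,0,-0.9]},{"jaw": 0.093,"pos": [0,0,-0.9]},{"jaw": 0.093,"pos": [-0.8,0,-0.4]},{"jaw": 0.093,"pos": [-0.9,0,0]},{"jaw": 0.093,"pos": [-0.6,0,0]},{"jaw": 0.093},{"jaw": 0.093},{"jaw": 0.093}]'

```text
t: 18.2
tool_pos: [0.5801, -0.3125, 0.2329]
orientation: [-2.123, -2.315, -0.0]
force: [-0.6, 0.4, 0.6]
opening: 0.0602
gripper_force: 0.0
```

```bash
cat > top.py <<'E'
from geo import *
def top(name):
    c=read_camera("wrist"); np.savez(name+".npz",**c); cv2.imwrite(f"pics/{name}.png",c["image"][:,:,::-1])
    P,Q=frays(c,.0715); Z=P[...,2]; m0=(c["depth"]>0)
    for lab,lo,hi in (("lid",.0695,.080),("all",.06,.08)):
        m=((Z>lo)&(Z<hi)&m0).astype(np.uint8); m[262:]=0
        k,l,st,ce=cv2.connectedComponentsWithStats(m,connectivity=4)
        for i in range(1,k):
            q=P[l==i]
            if st[i,4]>300 and .42<q[:,0].mean()<.7 and -.4<q[:,1].mean()<-.15: print(lab,st[i].tolist(),rect(q),"z",np.percentile(q[:,2],[5,50,95]).round(4))
    return c,P
E
python3 - <<'E'
from top import *
c,P=top("wrist6")
# profile along gold centreline and just inside walls
y=np.radians(95.);t=np.array([np.cos(y),np.sin(y)]);n=np.array([np.sin(y),-np.cos(y)])
D=P[...,:2]-[.579,-.2925];A=D@t;L=D@n
for a in list(np.arange(-.098,-.075,.002))+list(np.arange(.066,.09,.002)):
    m=(A>a)&(A<a+.002)&(abs(L)<.015)&(c["depth"]>0)
    if m.sum(): print(a.round(3),m.sum(),np.percentile(P[m][:,2],[10,50,90]).round(4))
E
```

```text
lid [360, 93, 63, 136, 7945] [649.6, -280.9, 145.0, 65.6, -83.0] z [0.0704 0.0717 0.0731]
lid [291, 95, 65, 152, 9263] [578.8, -300.1, 163.3, 64.6, -85.1] z [0.0703 0.0716 0.073 ]
all [358, 93, 65, 136, 8073] [648.9, -281.0, 145.0, 70.3, -83.0] z [0.0703 0.0717 0.0731]
all [291, 95, 65, 152, 9312] [579.4, -300.1, 163.3, 70.3, -85.0] z [0.0703 0.0716 0.073 ]
all [229, 107, 52, 120, 1886] [506.1, -300.1, 130.1, 54.5, -86.5] z [0.063  0.0675 0.0689]
-0.09 26 [0.0704 0.0716 0.0723]
-0.088 46 [0.0707 0.0715 0.0722]
-0.086 42 [0.0704 0.0713 0.0727]
-0.084 46 [0.0703 0.0711 0.0721]
-0.082 39 [0.0707 0.0714 0.0724]
-0.08 47 [0.0706 0.0716 0.0724]
-0.078 51 [0.0709 0.0715 0.0723]
-0.076 39 [0.0703 0.0712 0.0721]
0.066 60 [0.0712 0.0722 0.0729]
0.068 60 [0.0711 0.0721 0.0731]
0.07 60 [0.071  0.072  0.0732]
0.072 59 [0.0707 0.0718 0.0728]
0.078 50 [0.002  0.0029 0.0038]
0.08 24 [0.0023 0.0029 0.0039]
0.082 49 [0.0021 0.0031 0.004 ]
0.084 49 [0.002  0.0031 0.004 ]
0.086 24 [0.0022 0.0028 0.0044]
0.088 50 [0.0023 0.0032 0.0042]
```

View pics/wrist6.png

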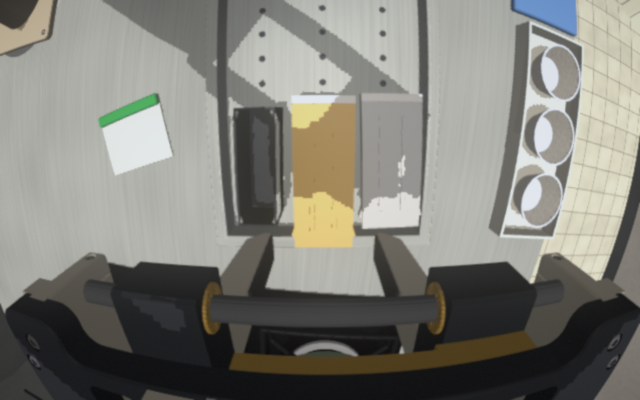

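The view shows the gold lid at (323,170), flush over its tin: length 163 mm and z 0.0716 with no tin showing past the plate. The tin moved about 9 mm, and the closed and dark tins are unmoved. The gold lid is home. Now the dark lid: TCP target (0.4842,0.1591), yaw 121°.

Scaled: 0.0435 m is 0.87, -0.005 m is -0.1, -0.1136 rad / 3.1416 = -0.0362.

Call:
creep_tool --deltas '[{"jaw": 0.093,"pos": [0.87,-0.1,0]},{"jaw": 0.093,"pos": [0.87,-0.1,0]},{"jaw": 0.093,"pos": [0.87,-0.1,0]},{"jaw": 0.093,"pos": [0.87,-0.1,0]},{"jaw": 0.093,"pos": [0.87,-0.1,0]},{"jaw": 0.093,"pos": [0.87,-0.1,0]},{"jaw": 0.093,"pos": [0.87,-0.1,0]},{"jaw": 0.093,"pos": [0.87,-0.1,0]},{"jaw": 0.093,"pos": [0.87,-0.1,0]},{"jaw": 0.093,"pos": [0.87,-0.1,0]},{"jaw": 0.093,"pos": [0.864,-0.094,0]},{"jaw": 0.093,"pos": [0,0,0.6],"rz": -0.0362},{"jaw": 0.093,"pos": [0,0,0.6],"rz": -0.0362},{"jaw": 0.093,"pos": [0,0,0.6],"rz": -0.0362},{"jaw": 0.093,"pos": [0,0,0.6],"rz": -0.0362},{"jaw": 0.093},{"jaw": 0.093},{"jaw": 0.093},{"jaw": 0.093}]'

```text
t: 20.15
tool_pos: [0.486, 0.1586, 0.115]
orientation: [1.549, 2.73, 0.004]
force: [-0.5, 0.2, -0.4]
opening: 0.0931
gripper_force: 0.0
```

```bash
python3 - <<'E'
from geo import *
geo(.4997,.1334,121)
c=read_camera("wrist");np.savez("wrist7.npz",**c)
s=sensors.read_state();P,_=frays(c);T=(P-s["tool_pos"])@Ro.from_rotvec(s["orientation"]).as_matrix()
u,v=np.meshgrid(np.arange(640),np.arange(400))
m=((c["depth"]>0)&(P[...,2]>.0095)&(P[...,2]<.02)&(v<270)&(abs(T[...,1])<.04)&(T[...,0]<.06)&(T[...,0]>-.03))
for a in np.arange(0,.06,.004):
    q=T[m&(T[...,0]>a)&(T[...,0]<a+.004)]
    if len(q)>5: print(a.round(3),len(q),q[:,1].min().round(4),q[:,1].max().round(4))
E
```

```text
t 20.15 along 0.0286 lat 0.0012 z 0.115 yaw 120.86 F [-0.5  0.2 -0.4]
0.0 350 -0.0344 0.0294
0.004 322 -0.0351 0.0291
0.008 364 -0.035 0.0291
0.012 332 -0.0349 0.0289
0.016 357 -0.0346 0.0288
0.02 369 -0.0347 0.0287
0.024 330 -0.035 0.0286
0.028 369 -0.0352 0.0285
0.032 371 -0.0349 0.0285
0.036 262 -0.0352 0.0286
```

Scaled: 0.03 m is 0.6, -0.003 m is -0.06, -0.02 rad / 3.1416 = -0.0064.

Call:
creep_tool --deltas '[{"jaw": 0.093,"pos": [0,-0.06,0.6],"rz": -0.0064},{"jaw": 0.093,"pos": [0,0,0.6]},{"jaw": 0.093,"pos": [0,0,0.5]},{"jaw": 0.093,"pos": [0,0,0.256]},{"jaw": 0.093},{"jaw": 0.093},{"jaw": 0.093},{"jaw": 0.05},{"jaw": 0.05},{"jaw": 0.05},{"jaw": 0.05},{"jaw": 0.05}]' --grip_force 35

```text
t: 21.4
tool_pos: [0.4822, 0.1566, 0.015]
orientation: [1.521, 2.749, 0.0]
force: [0.5, 1.4, -0.5]
opening: 0.0633
gripper_force: 35.0
```

Scaled: -0.045 m is -0.9, -0.0408 m is -0.816, 0.123 rad / 3.1416 = 0.0392.

Call:
creep_tool --deltas '[{"jaw": 0.05,"pos": [0,0,-0.4]},{"jaw": 0.05,"pos": [0,0,-0.8]},{"jaw": 0.05,"pos": [0,0,-0.9],"rz": 0.0392},{"jaw": 0.05,"pos": [0,0,-0.9],"rz": 0.0392},{"jaw": 0.05,"pos": [0,0,-0.4],"rz": 0.0392},{"jaw": 0.05,"rz": 0.0392},{"jaw": 0.05,"pos": [-0.408,-0.01,0]},{"jaw": 0.05,"pos": [-0.816,-0.02,0]},{"jaw": 0.05,"pos": [-0.816,-0.02,0]},{"jaw": 0.05,"pos": [-0.816,-0.02,0]},{"jaw": 0.05,"pos": [-0.816,-0.02,0]},{"jaw": 0.05,"pos": [-0.816,-0.02,0]},{"jaw": 0.05,"pos": [-0.816,-0.02,0]},{"jaw": 0.05,"pos": [-0.408,-0.016,0]},{"jaw": 0.05},{"jaw": 0.05},{"jaw": 0.05}]'

```text
t: 23.1
tool_pos: [0.494, -0.1279, 0.1845]
orientation: [-2.143, -2.296, -0.0]
force: [0.2, 1.6, -3.0]
opening: 0.0636
gripper_force: 35.0
```

```bash
cat > hand.py <<'E'
from geo import *
def hand():
    c=read_camera("wrist");s=sensors.read_state();P,_=frays(c);T=(P-s["tool_pos"])@Ro.from_rotvec(s["orientation"]).as_matrix()
    m=(c["depth"]>0)&(abs(T[...,2])<.012)&(abs(T[...,1])<.045)&(T[...,0]<.1)
    for a in (-.02,-.01,0,.01,.02,.03,.034,.038,.042):
        q=T[m&(T[...,0]>a)&(T[...,0]<a+.004)]; i=abs(q[:,1])<.028
        if i.sum()>9: print(a,len(q),"z",np.median(q[i][:,2]).round(4),"y",q[:,1].min().round(4),q[:,1].max().round(4),"xmax",q[:,0].max().round(4))
E
python3 - <<'E'
from hand import *
geo(.506,-.3003,93.9); hand()
E
```

```text
t 23.1 along 0.1728 lat -0.0003 z 0.1845 yaw 93.94 F [ 0.2  1.6 -3. ]
-0.02 623 z 0.001 y -0.0314 0.0317 xmax -0.016
-0.01 715 z 0.001 y -0.0321 0.0322 xmax -0.006
0 791 z 0.001 y -0.0319 0.0324 xmax 0.004
0.01 816 z 0.001 y -0.0317 0.0323 xmax 0.014
0.02 840 z 0.0011 y -0.0321 0.0317 xmax 0.024
0.03 927 z 0.0005 y -0.0318 0.0321 xmax 0.034
0.034 1421 z 0.0011 y -0.0319 0.0324 xmax 0.038
```

Scaled: 0.04 m is 0.8, 0.015 m is 0.3.

Call:
creep_tool --deltas '[{"jaw": 0.05,"pos": [0,0,0.4]},{"jaw": 0.05,"pos": [0,0,0.8]},{"jaw": 0.05,"pos": [0,0,0.6]},{"jaw": 0.05,"pos": [0,0,0.3]},{"jaw": 0.05,"pos": [0,0,0.12]},{"jaw": 0.05},{"jaw": 0.05},{"jaw": 0.05},{"jaw": 0.05},{"jaw": 0.05},{"jaw": 0.05},{"jaw": 0.05}]'

```text
t: 24.35
tool_pos: [0.4942, -0.1289, 0.074]
orientation: [2.145, 2.295, 0.0]
force: [-0.2, 0.4, -2.5]
opening: 0.0636
gripper_force: 35.0
```

```bash
python3 - <<'E'
from geo import *
geo(.506,-.3003,93.9)
E
```

```text
t 24.35 along 0.1718 lat -0.0001 z 0.074 yaw 93.89 F [-0.2  0.4 -2.5]
```

Scaled: -0.005 m is -0.1, 0.0005 m is 0.01.

Call:
creep_tool --deltas '[{"jaw": 0.05,"pos": [0,0,0.01]},{"jaw": 0.05,"pos": [-0.1,0,0]},{"jaw": 0.05,"pos": [-0.1,0,0]},{"jaw": 0.05,"pos": [-0.1,0,0]},{"jaw": 0.05,"pos": [-0.1,0,0]},{"jaw": 0.05},{"jaw": 0.05}]'

```text
t: 25.05
tool_pos: [0.4955, -0.149, 0.0734]
orientation: [-2.145, -2.295, -0.0]
force: [0.5, 0.2, -2.2]
opening: 0.0635
gripper_force: 35.0
```

```bash
python3 -c "
from geo import *
geo(.506,-.3003,93.9)"
```

```text
t 25.05 along 0.1516 lat -0.0002 z 0.0734 yaw 93.86 F [ 0.5  0.2 -2.2]
```

Call:
creep_tool --deltas '[{"jaw": 0.05,"pos": [-0.08,0,0]},{"jaw": 0.05,"pos": [-0.08,0,0]},{"jaw": 0.05,"pos": [-0.08,0,0]},{"jaw": 0.05,"pos": [-0.08,0,0]},{"jaw": 0.05,"pos": [-0.08,0,0]},{"jaw": 0.05},{"jaw": 0.05},{"jaw": 0.05}]'

```text
t: 25.85
tool_pos: [0.4969, -0.1687, 0.0734]
orientation: [-2.145, -2.296, -0.0]
force: [-0.7, -0.3, -1.6]
opening: 0.0637
gripper_force: 35.0
```

```bash
python3 -c "
from geo import *
geo(.506,-.3003,93.9)"
```

```text
t 25.85 along 0.132 lat -0.0002 z 0.0734 yaw 93.9 F [-0.7 -0.3 -1.6]
```

Scaled: -0.006 m is -0.12, -0.003 m is -0.06.

Call:
creep_tool --deltas '[{"jaw": 0.05,"pos": [-0.12,0,0]},{"jaw": 0.05,"pos": [-0.12,0,0]},{"jaw": 0.05,"pos": [-0.12,0,0]},{"jaw": 0.05,"pos": [-0.12,0,0]},{"jaw": 0.05,"pos": [-0.06,0,0]},{"jaw": 0.05},{"jaw": 0.05},{"jaw": 0.05}]'

```text
t: 26.65
tool_pos: [0.4987, -0.1955, 0.0734]
orientation: [-2.144, -2.296, -0.0]
force: [-0.3, 0.2, -2.4]
opening: 0.0637
gripper_force: 35.0
```

```bash
python3 - <<'E'
from hand import *
geo(.506,-.3003,93.9);hand()
E
```

```text
t 26.65 along 0.105 lat -0.0002 z 0.0734 yaw 93.9 F [-0.3  0.2 -2.4]
-0.02 636 z 0.0011 y -0.0315 0.0318 xmax -0.016
-0.01 717 z 0.001 y -0.0319 0.0322 xmax -0.006
0 795 z 0.0009 y -0.0318 0.0325 xmax 0.004
0.01 804 z 0.0009 y -0.0317 0.0322 xmax 0.014
0.02 843 z 0.001 y -0.0322 0.0318 xmax 0.024
0.03 906 z 0.0004 y -0.0318 0.0321 xmax 0.034
0.034 1458 z 0.001 y -0.0319 0.0324 xmax 0.038
```

Call:
creep_tool --deltas '[{"jaw": 0.074},{"jaw": 0.074},{"jaw": 0.074},{"jaw": 0.074,"pos": [0.28,0,0]},{"jaw": 0.074,"pos": [0.26,0,0]},{"jaw": 0.074},{"jaw": 0.074},{"jaw": 0.074}]'

```text
t: 27.5
tool_pos: [0.497, -0.1687, 0.0735]
orientation: [2.144, 2.296, -0.0]
force: [-0.4, 0.9, -0.4]
opening: 0.0739
gripper_force: 0.0
```

```bash
python3 - <<'E'
from hand import *
geo(.506,-.3003,93.9);hand()
E
```

```text
t 27.5 along 0.1319 lat -0.0 z 0.0735 yaw 93.93 F [-0.4  0.9 -0.4]
-0.02 632 z 0.005 y -0.0321 0.0318 xmax -0.016
-0.01 745 z 0.0057 y -0.0372 0.0379 xmax -0.006
0 802 z 0.0061 y -0.0373 0.0378 xmax 0.004
0.01 530 z 0.0079 y -0.0319 0.0416 xmax 0.0115
```

The lid sags about 3° within the hem play when let go. I regrip at the rear with 20 N, raise 3.5 mm to level it, and slide on.

Call:
creep_tool --deltas '[{"jaw": 0.05},{"jaw": 0.05},{"jaw": 0.05},{"jaw": 0.05,"pos": [0,0,-0.03]},{"jaw": 0.05,"pos": [0,0,-0.03]},{"jaw": 0.05,"pos": [0,0,-0.01]},{"jaw": 0.05,"pos": [-0.06,0,0]},{"jaw": 0.05,"pos": [-0.1,0,0]},{"jaw": 0.05,"pos": [-0.12,0,0]},{"jaw": 0.05,"pos": [-0.12,0,0]},{"jaw": 0.05,"pos": [-0.12,0,0]},{"jaw": 0.05},{"jaw": 0.05}]' --grip_force 20

```text
t: 28.85
tool_pos: [0.4986, -0.1949, 0.0769]
orientation: [-2.145, -2.295, -0.0]
force: [0.3, -0.0, -2.4]
opening: 0.0635
gripper_force: 20.0
```

```bash
python3 - <<'E'
from hand import *
geo(.506,-.3003,93.9);hand()
E
```

```text
t 28.85 along 0.1056 lat -0.0002 z 0.0769 yaw 93.86 F [ 0.3 -0.  -2.4]
-0.02 601 z 0.0056 y -0.0316 0.032 xmax -0.016
-0.01 705 z 0.006 y -0.0321 0.0323 xmax -0.006
0 753 z 0.006 y -0.0318 0.0326 xmax 0.004
0.01 554 z 0.0082 y -0.0318 0.0322 xmax 0.0115
```

Scaled: -0.03 m is -0.6, 0.0285 m is 0.57.

Call:
creep_tool --deltas '[{"jaw": 0.076},{"jaw": 0.076},{"jaw": 0.076},{"jaw": 0.076,"pos": [0,0,-0.6]},{"jaw": 0.07,"pos": [0.1,0,-0.5]},{"jaw": 0.02,"pos": [0.5,0,0]},{"jaw": 0,"pos": [0.2,0,0]},{"jaw": 0},{"jaw": 0},{"jaw": 0,"pos": [0,0,0.6]},{"jaw": 0,"pos": [0,0,0.57]},{"jaw": 0},{"jaw": 0}]'

```text
t: 30.2
tool_pos: [0.4952, -0.155, 0.0729]
orientation: [-2.144, -2.294, 0.002]
force: [0.0, 0.9, -0.7]
opening: 0.0108
gripper_force: 0.0
```

```bash
python3 -c "
from geo import *
geo(.506,-.3003,93.9)"
```

```text
t 30.2 along 0.1457 lat -0.0009 z 0.0729 yaw 93.87 F [ 0.   0.9 -0.7]
```

Call:
creep_tool --deltas '[{"jaw": 0,"pos": [-0.1,0,0]},{"jaw": 0,"pos": [-0.12,0,0]},{"jaw": 0,"pos": [-0.12,0,0]},{"jaw": 0,"pos": [-0.12,0,0]},{"jaw": 0,"pos": [-0.12,0,0]},{"jaw": 0,"pos": [-0.12,0,0]},{"jaw": 0,"pos": [-0.12,0,0]},{"jaw": 0,"pos": [-0.12,0,0]},{"jaw": 0,"pos": [-0.12,0,0]},{"jaw": 0}]'

```text
t: 31.2
tool_pos: [0.4996, -0.2087, 0.0734]
orientation: [2.145, 2.295, -0.001]
force: [-0.1, -0.7, -0.3]
opening: 0.0004
gripper_force: 0.0
```

```bash
python3 -c "
from geo import *
geo(.506,-.3003,93.9)"
```

```text
t 31.2 along 0.0918 lat -0.0002 z 0.0734 yaw 93.86 F [-0.1 -0.7 -0.3]
```

Scaled: -0.005 m is -0.1, -0.004 m is -0.08.

Call:
creep_tool --deltas '[{"jaw": 0,"pos": [-0.1,0,0]},{"jaw": 0,"pos": [-0.1,0,0]},{"jaw": 0,"pos": [-0.08,0,0]},{"jaw": 0,"pos": [-0.04,0,0]}]'

```text
t: 31.6
tool_pos: [0.5005, -0.2236, 0.0732]
orientation: [-2.144, -2.295, -0.001]
force: [-0.3, 3.9, 0.9]
opening: 0.0006
gripper_force: 2.0
```

```bash
python3 -c "
from geo import *
geo(.506,-.3003,93.9)"
```

```text
t 31.6 along 0.0769 lat -0.0003 z 0.0732 yaw 93.88 F [-0.3  3.9  0.9]
```

Call:
creep_tool --deltas '[{"jaw": 0,"pos": [-0.02,0,0]},{"jaw": 0,"pos": [-0.02,0,0]},{"jaw": 0,"pos": [-0.02,0,0]}]'

```text
t: 31.9
tool_pos: [0.5008, -0.2264, 0.0733]
orientation: [-2.144, -2.296, -0.0]
force: [0.0, 3.3, 0.6]
opening: 0.0006
gripper_force: 1.7
```

Call:
creep_tool --deltas '[{"jaw": 0,"pos": [-0.02,0,0]},{"jaw": 0,"pos": [-0.02,0,0]},{"jaw": 0,"pos": [-0.02,0,0]}]'

```text
t: 32.2
tool_pos: [0.501, -0.2296, 0.0733]
orientation: [-2.144, -2.296, 0.0]
force: [0.0, 3.5, -0.9]
opening: 0.0004
gripper_force: 1.4
```

Call:
creep_tool --deltas '[{"jaw": 0,"pos": [0.2,0,-0.2]},{"jaw": 0,"pos": [0,0,-0.8]},{"jaw": 0,"pos": [0,0,-0.9]},{"jaw": 0,"pos": [0,0,-0.9]},{"jaw": 0,"pos": [-0.8,0.2,-0.4]},{"jaw": 0,"pos": [-0.9,0.4,0]},{"jaw": 0,"pos": [-0.8,0.2,0]},{"jaw": 0},{"jaw": 0},{"jaw": 0}]'

```text
t: 33.2
tool_pos: [0.5488, -0.3409, 0.2342]
orientation: [2.144, 2.296, 0.0]
force: [0.3, -0.5, -0.1]
opening: 0.0004
gripper_force: 0.0
```

```bash
python3 - <<'E'
from top import *
c,P=top("wrist8")
s=sensors.read_state();print(s["t"],s["tool_pos"])
E
```

```text
lid [391, 68, 60, 136, 7595] [649.4, -280.7, 144.9, 65.7, -82.7] z [0.0704 0.0717 0.0731]
lid [323, 70, 64, 155, 9460] [579.4, -300.4, 164.8, 64.6, -85.2] z [0.0703 0.0715 0.073 ]
lid [251, 84, 64, 129, 7746] [505.3, -306.0, 134.7, 64.3, -85.8] z [0.0703 0.0716 0.073 ]
all [389, 68, 62, 136, 7896] [649.6, -280.5, 144.8, 69.9, -84.0] z [0.07   0.0717 0.0731]
all [323, 70, 64, 155, 9520] [578.8, -300.9, 164.7, 69.5, -84.4] z [0.0703 0.0715 0.073 ]
all [251, 84, 68, 129, 7860] [506.0, -306.0, 134.7, 69.7, -86.0] z [0.0702 0.0716 0.073 ]
33.25 [ 0.54886051 -0.34063429  0.23431602]
```

View pics/wrist8.png

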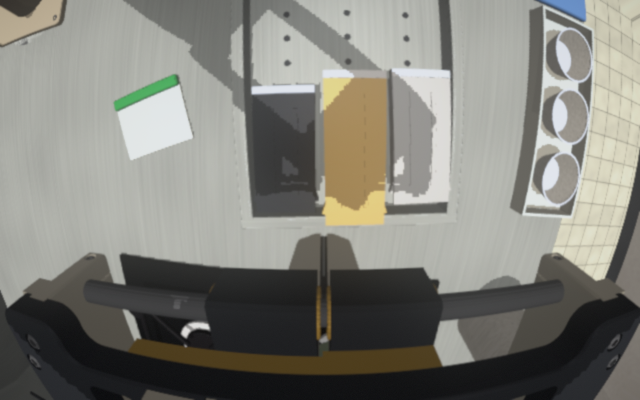

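Both lids lie flush: gold at (355,150) and dark at (283,150), lengths 164.8 and 134.7 mm, tops at z 0.0716, with no tin showing past either far end. A last check with the scene camera compares the tins' far walls with the plates' open edges.

```bash
python3 - <<'E'
from geo import *
c=read_camera("scene");P=cloud(c)
for nm,cx,cy,yaw,h in (("gold",.579,-.2925,95.,.08),("dark",.506,-.3003,93.9,.065)):
    y=np.radians(yaw);t=np.array([np.cos(y),np.sin(y)]);n=np.array([np.sin(y),-np.cos(y)])
    D=P[...,:2]-[cx,cy];A=D@t;L=D@n;Z=P[...,2]
    w=(abs(L)<.018)&(Z>.044)&(Z<.055)&(A>-h-.03)&(A<-h+.02)
    p=(abs(L)<.02)&(Z>.066)&(Z<.076)&(A<0)
    print(nm,"wall",w.sum(),np.median(A[w]).round(4),"plate edge",A[p&(A>-.12)].min().round(4),np.percentile(A[p],1).round(4))
E
```

```text
gold wall 29 -0.0909 plate edge -0.0921 -0.0916
dark wall 22 -0.0734 plate edge -0.075 -0.3959
```

```bash
python3 -c "
from plant import robot
print(robot.close_job())"
```

```text
the job is handed in; nothing more can be done
None
```

Both lids are hooked on and pushed home, each plate edge within about 2 mm of its tin's far end. The tins slid roughly 8–9 mm in the tray, inside the 40 mm limit, and the job was handed in at about 33 s of the 72 s.

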